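Set the dial dispenser and tip the soap balls into the saucer

TASK

Turn the dial of the closed soap-ball dispenser, while it stands on the ledge, to the window that the soap balls just fit through one at a time (not the wide one). Then pick it up by its handle and tip it low over the soap saucer in the wire basket until both balls lie in the saucer, and set it back down upright on the stone ledge without dropping it. Leave the saucer and the other things where they are.

Things in the scene. Friction and masses are not known exactly. Their poses are not given: they have to be found in the camera images.
- dial (a joint): Angle of the dispenser's dial lid about its upright axis, rad, growing counter-clockwise seen from above; stops at -2.75 and 1.55; light friction (about 0.02 N m), stays where it is left. At 0 the middle window (44 mm wide) faces the spout, at -1.13 the narrow one (16 mm), at -2.62 the wide one (60 mm); from 1.0 to 1.55 it is closed, and it starts there. Within 0.15 a window is well set.
- dial_grip (a point): Where to grip the dial's white bar: on the dial's axis, 8 mm under the bar's top, 70 mm above the dispenser's underside. The bar is 64 mm long (x), 14 mm thick, 30 mm high and stands on a clear lid 108 mm across, whose top is 22 mm below this point. z up; x along the bar, towards the middle window: at dial 0 it points along the spout.
- middle_window (a point): Middle of the dial's 44 mm window, 47 mm from the dial's axis, 24 mm above the dispenser's underside. The windows are gaps in a white ring wall (skirt) under the clear lid, down to the tub floor; the window that faces the spout lets balls out. Raised grey studs on the lid's edge mark the three windows: small, middle-sized and large stud for narrow, middle and wide window. Turns with the dial.
- dispenser_grip (a point): Centre of the dispenser's straight grey handle, where to hold it: 20 mm wide (y), 18 mm high, free from 40 mm behind to 29 mm ahead of this point, which is 32 mm above the dispenser's underside. x points from handle to spout, z up. The loose dispenser, 0.3 kg, is a round clear tub 108 mm across; its axis (that of the dial) is 90 mm ahead; lid top 48 mm, bar top 78 mm high.
- dispenser_spout (a point): Middle of the spout's lip, on its floor, where balls leave: 190 mm ahead of dispenser_grip along x and 17.5 mm below it. Same axes. The balls roll freely on the flat tub floor; the spout, 46 mm wide, rises at 10 degrees outwards, so they stay in until it is tipped over 10 degrees spout down; 20 to 35 degrees empties it; rock it lightly from side to side if both balls lodge at the window.
- soap1_center (a point): Centre of a hard, smooth cream soap ball, 26 mm in diameter, 10 g, at the start inside the dispenser's tub (seen through the clear lid).
- soap2_center (a point): Centre of the second soap ball, alike.
- saucer: Round white ceramic soap saucer standing loose in the wire basket, a shallow dish 140 mm across the rim, 38 mm high, its floor 6 mm above its underside; 0.32 kg. Origin: centre of its underside, z up. A ball resting on its floor has its centre about 20 mm above the origin.
- basket: Shallow steel wire basket, fixed, hung on the low tiled parapet along the far side: 170 mm (x) by 420 mm (y), its floor 30 mm and its rim 73 mm above the ledge. Origin: on the ledge's surface below the basket's centre. The parapet behind it is 158 mm high and its near face lies 95 mm beyond this origin (x).
- brush: Dark silicone shower brush, 140 mm long, 60 mm wide, 30 mm high, lying in the basket. Origin at its underside. Not to be moved.
- bottle: Empty clear plastic bottle with a white flip cap, 56 mm across, 169 mm high, standing in the basket. Origin: centre of its underside. Not to be moved.
- pumice: Grey pumice stone 95 x 56 x 34 mm lying on the ledge. Origin: centre of its underside. Not to be moved.
- nail_brush: Wooden nail brush 96 x 40 x 46 mm on the ledge. Origin: centre of its underside. Not to be moved.
- tumbler: Steel tumbler, 76 mm across, 105 mm high, on the ledge. Origin: centre of its underside. Not to be moved.
- tin: Round aluminium tin, 84 mm across, 36 mm high, on the ledge. Origin: centre of its underside. Not to be moved.
There are look-alikes about, which are no part of the job. What is meant by the saucer is not black, and is the smaller of those in its own colour.

How it is judged (in metres and radians):
On the way, in this order (a step that is already met when the one before it is completed fails the run):
1. the dial is set to the middle window (within 0.15 rad) while the dispenser stands upright on the ledge (value of joint dial between -0.15 and 0.15 rad and angle between dispenser_grip's own z axis and vertical below 0.1 rad and height (world z) of dispenser_grip below 0.04 m), for 0.2 s.
2. both soap balls are in the saucer (horizontal distance between each of soap1_center, soap2_center and saucer below 0.056 m and z of soap1_center in the frame of saucer between 0.01 and 0.05 m and z of soap2_center in the frame of saucer between 0.01 and 0.05 m), for 0.3 s.
3. the dispenser, still held, is brought down upright to the ledge (within 10 mm) (height (world z) of dispenser_grip below 0.042 m and angle between dispenser_grip's own z axis and vertical below 0.2 rad and contact force between the fingers and anything else above 0.5 N), for 0.05 s.
At the end, for the whole second after the job is handed in: Both soap balls lie in the saucer (centres within 56 mm of its axis and 10 to 50 mm above its underside), the saucer stands level (0.15 rad) within 40 mm of where it stood, and the dispenser stands released and upright (0.08 rad) on the ledge (handle point 26 to 38 mm up) (all of step 2 and height (world z) of dispenser_grip between 0.026 and 0.038 m and angle between dispenser_grip's own z axis and vertical below 0.08 rad and angle between saucer's own z axis and vertical below 0.15 rad and distance of saucer from where it was at the start of the episode below 0.04 m); the robot touches nothing.
It fails at once if the dispenser is tipped (over 0.25 rad) while the dial is not at the middle window (within 0.3 rad) (angle between dispenser_grip's own z axis and vertical above 0.25 rad and (value of joint dial above 0.3 rad or value of joint dial below -0.3 rad)).
It fails at once if a soap ball is let out of the spout from high up (ball more than 0.18 m above the ledge) ((x of soap1_center in the frame of dispenser_spout above 0.015 m and height (world z) of soap1_center above 0.18 m) or (x of soap2_center in the frame of dispenser_spout above 0.015 m and height (world z) of soap2_center above 0.18 m)).
It fails at once if the saucer is shoved more than 40 mm or tipped over 0.4 rad (distance of saucer from where it was at the start of the episode above 0.04 m or angle between saucer's own z axis and vertical above 0.4 rad).
It fails at once if the brush, bottle, pumice stone, nail brush, tumbler or tin is moved by more than 30 mm (distance of any of brush, bottle, pumice, nail_brush, tumbler, tin from where it was at the start of the episode above 0.03 m).
It also fails if it takes over 72 s, if anything falls off the work surface, if the arm or the gripper's body presses on something with over 40 N, if the wrist force passes 120 N, or if a joint passes its speed limit or range.

ROBOT

A 6-joint arm with a two-finger parallel gripper is mounted at the origin on the work surface. World frame = base frame: x ahead of the robot, y to its left, z up, the work surface at z = 0. Lengths are in mm, angles in rad, forces in N, time in s.
With the tool pointing down it reaches from about 300 to 775 mm from the base axis. Payload 14.6 kg.
Tool frame: the origin (TCP) lies on the centre line of the jaws, within the pads' length; the fingertips stand manip.finger_overhang ahead of it and the grasp point (between the pads) lies 11 mm behind it (manip.finger_overhang is the distance from the TCP to the fingertips, in mm); y points along the fingers, x is the direction in which the jaws open and shut, and the axes are right-handed (so a half turn about y gives the same grasp; the last joint's range is limited). The gripper opens to 94 mm and grips with 3 to 60 N. Pads are 16 mm wide; open, the fingers measure 119 mm over their backs; the gripper's body (75 mm by 177 mm) begins 78 mm behind the grasp point.
Start: joints at [-1.174, 0.3, 1.521, -0, 1.321, -0.067], TCP at [246.034, -491.891, 213.446] pointing down, gripper open.
Joint ranges: [-3.03, 3.03], [-0.79, 2.21], [0.23, 2.52], [-1.04, 4.18], [0, 3.07], [-2.55, 2.55]. Speed limits (rad/s): [2.22, 2.22, 2.57, 3.14, 3.14, 3.14].

INTERFACE

Orientations are given as [roll, pitch, yaw] about the fixed x, y, z axes, in that order (R = Rz(yaw) Ry(pitch) Rx(roll)).
In Python, from cell import monitor, viewer, ticket, manip gives the robot as it stands.
- The arm moves only by the shell command python3 -m jog 'ROWS' [FORCE]. ROWS is JSON, a list of rows, each an object of numbers: "grip": the finger opening in cm, from 0 to 9.4; "dx", "dy", "dz": the shift along the tool's x, y, z in cm; "spin": the turn about the tool's y in degrees. In form: [{"grip": .., "dx": .., "dy": .., "dz": .., "spin": ..}, ...]. A call has 1 to 20 rows; each row is the pose to reach, as a shift and turn from the pose commanded when the call began, along the tool's axes at that moment; what a row does not reach only later rows make up. A row lasts 1/8 s, in which the tool goes at most 62.5 mm and 10.7 degrees, less where a joint would pass 70% of its speed; a pose out of reach is approached as far as the arm can. A call with a gripper value outside its range is refused whole. The fingers move at their own pace and stop on an object; FORCE is the grip in N (left out, the last holds). Time passes only in rows, so rows that repeat a pose let the fingers close. It gives the time, the measured TCP pose, the force and the opening at its end, in the units of the state.
- monitor.read_state(): the state, without advancing time (a new reading comes with each control period).
- viewer.camera(name): name is "scene" or "top" or "wrist"; returns a dict with "color" (420x560x3 uint8, red, green, blue), "vertical_fov" (degrees; the focal length in pixels is half the picture's height over the tangent of half this angle, whatever the lens; pixels are square), "cx", "cy" (the principal point, pixels), "k1" (the pictures are not rectified: a ray, as slopes to the right and down, at radius r is drawn at 1 + k1 r^2 times it, then the intrinsics apply), "rvec" (rotation vector, rad) and "tvec" (3), from world to camera coordinates, as OpenCV has them. Camera axes: x right, y down, z forward; pixel columns grow to the right and rows downward; lengths in mm; the calibration is good to about 2 mm. A picture is of the moment at which its call begins. There is no depth.
- ticket.sign_off(): hands the job in, once; it reports no verdict.
The state is a dict: "clock": time; "joints": joint angles; "qd": joint speeds; "effort": joint torques, N m; "eef_pos": TCP position; "eef_rot": TCP orientation; "wrist_force": force on the tool from outside, world axes, zero at the start; "moment": the same for the moment, N m; "finger_gap": finger opening in mm.
Only numpy, scipy, OpenCV 4.12 (cv2) and the standard library are available. Lean on these libraries where they do the work, as an engineer would, in place of code of your own. Each camera call takes 0.05 s, during which the arm holds its last target. There are 200 camera calls.

## Working session

There is one attempt and no reset: what is moved stays moved. The work goes in short steps, Python scripts to look and compute and a shell command to move; the robot and the scene stay as the last step left them, time stands still between calls to the robot, and variables do not carry over. Pictures are saved under pics/ and viewed, about 8 in all and at most 12, crops included, and the job is handed in when it is done.

```bash
ls; mkdir -p pics; cat > h.py <<'E'
import numpy as np, cv2
from cell import monitor, viewer, ticket, manip
from scipy.spatial.transform import Rotation as R
def snap(name,out):
    c=viewer.camera(name); cv2.imwrite('pics/'+out,cv2.cvtColor(c['color'],cv2.COLOR_RGB2BGR))
    import pickle; pickle.dump(c,open('pics/'+out[:-4]+'.pkl','wb')); return c
def load(out):
    import pickle; return pickle.load(open('pics/'+out+'.pkl','rb'))
def f(c): return c['color'].shape[0]/2/np.tan(np.radians(c['vertical_fov']/2))
def px2w(c,u,v,z):
    d=np.array([(u-c['cx'])/f(c),(v-c['cy'])/f(c)]); s=d.copy()
    for _ in range(30): s=d/(1+c['k1']*(s@s))
    Rm=cv2.Rodrigues(np.array(c['rvec'],float))[0]; t=np.array(c['tvec'],float).ravel()
    o=-Rm.T@t; r=Rm.T@np.array([*s,1]); return o+r*(z-o[2])/r[2]
def w2px(c,p):
    Rm=cv2.Rodrigues(np.array(c['rvec'],float))[0]; q=Rm@np.array(p,float)+np.array(c['tvec'],float).ravel()
    s=q[:2]/q[2]; s=s*(1+c['k1']*(s@s)); return s*f(c)+[c['cx'],c['cy']]
E
python3 - <<'E'
from h import *
for n in('top','scene'):
    c=snap(n,n+'0.png'); print(n,{k:c[k] for k in c if k!='color'})
s=monitor.read_state(); print(s, manip.finger_overhang)
E
```

```text
pics
top {'vertical_fov': 52.780127463154145, 'cx': 278.9309590019782, 'cy': 212.9089932829584, 'k1': -0.1007689006585197, 'rvec': array([ 2.14323454, -2.20728456,  0.09591681]), 'tvec': array([  26.71367466,  511.66689641, 1275.70972229])}
scene {'vertical_fov': 57.025226159968064, 'cx': 278.25984810900474, 'cy': 220.4299612661057, 'k1': -0.10989635436358365, 'rvec': array([ 2.31015011,  0.83209328, -0.28347596]), 'tvec': array([-406.8888809 , -170.95459717, 1275.28404026])}
{'clock': 0.1, 'joints': array([-1.17357666e+00,  3.00426858e-01,  1.52149205e+00,  3.02256649e-05,
        1.32070800e+00, -6.66224289e-02]), 'qd': array([-0.00054777, -0.00160785, -0.00035998,  0.00111264,  0.00074609,
        0.00146243]), 'effort': array([ 2.59676643e-03, -5.32646298e+01, -3.53283262e+01,  7.09166424e-02,
        2.34691927e-02, -7.84685699e-05]), 'eef_pos': array([ 245.97170811, -491.68864181,  212.9482567 ]), 'eef_rot': array([-1.57069826e+00,  1.03001259e-03, -1.10696167e+00]), 'wrist_force': array([-0.99996478,  0.15737592, -0.36576555]), 'moment': array([ 0.04204803, -0.01329272,  0.0326531 ]), 'finger_gap': 93.85046960461094} 8.0
```

View pics/top0.png

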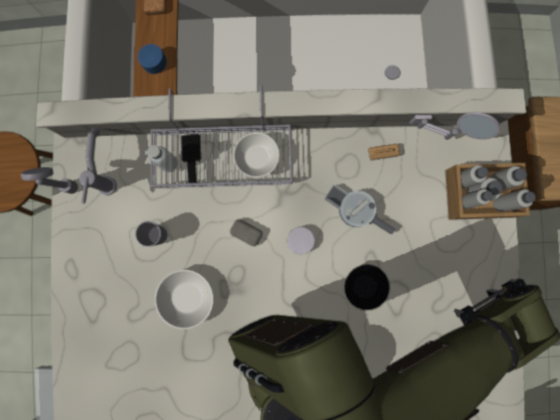

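View pics/scene0.png

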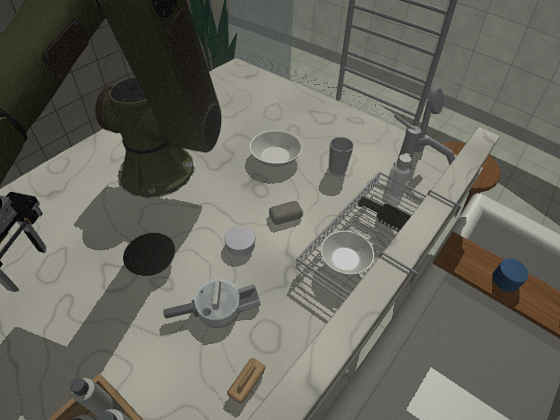

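Top: saucer at (257,154) in the basket, dispenser at (357,209), its handle lower right (~390,228), spout upper left (~335,193). I'll enlarge the dispenser.

```bash
python3 - <<'E'
from h import *
a=load('top0')['color'][165:255,300:420]; b=load('scene0')['color'][265:340,155:275]
a=cv2.resize(a,None,fx=6,fy=6,interpolation=cv2.INTER_CUBIC)[:,:,::-1]
cv2.imwrite('pics/z.png',a)
c=load('top0')
for n,u,v,z in[('tub',357,209,48),('handle_end',398,232,32),('spout',335,193,20),('saucer',257,154,68),('saucer rim L',235,154,68),('tin',301,240,36),('pumice',247,231,34),('black',367,287,20)]: print(n,px2w(c,u,v,z).round(0))
E
```

```text
tub [ 515. -224.   48.]
handle_end [ 442. -351.   32.]
spout [ 569. -164.   20.]
saucer [688.  72.  68.]
saucer rim L [690. 139.  68.]
tin [427. -53.  36.]
pumice [459. 110.  34.]
black [ 278. -250.   20.]
```

View pics/z.png

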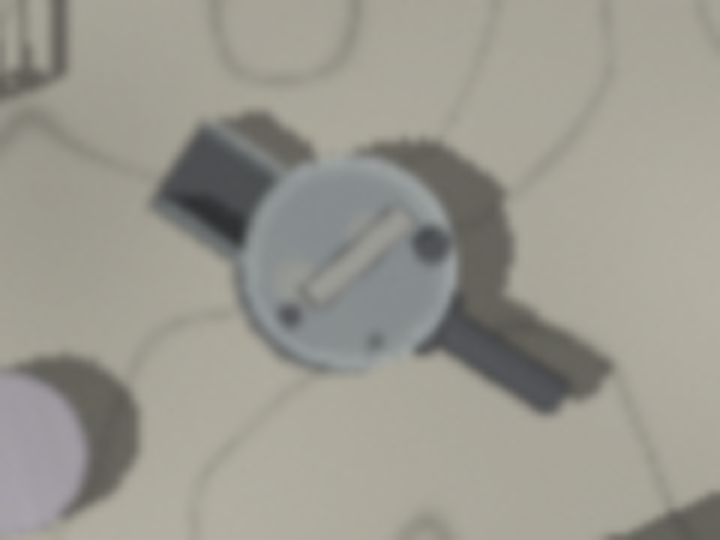

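```bash
python3 - <<'E'
from h import *
c=load('top0')
P=lambda x,y,z: px2w(c,300+(x+.5)/6-.5,165+(y+.5)/6-.5,z)
L=P(350,263,48); b1=P(403,215,78); b2=P(313,295,78); sl=(P(205,122,30)+P(153,203,30))/2
h=P(558,397,41); h0=P(452,332,41)
mid=P(289,315,52); small=P(375,340,52); big=P(432,244,52)
print('lid',L.round(0),'bar',b1.round(0),b2.round(0),((b1+b2)/2).round(0),'lip',sl.round(0),'hend',h.round(0),h0.round(0))
an=lambda v: np.arctan2(v[1],v[0])
print('spout ang',an(sl-L),an(L-h),an(sl-h),'bar',an(b2-b1),'studs',[(an(q-L),np.linalg.norm((q-L)[:2])) for q in(mid,small,big)])
print('dists',np.linalg.norm((sl-L)[:2]),np.linalg.norm((h-L)[:2]))
# saucer: segment
for n in ('top0',):
  img=c['color']; 
  # rim points guess
  for z,pts in((68,[(235,154),(279,154),(257,133),(257,175)]),): print([px2w(c,*p,z).round(0) for p in pts])
E
```

```text
lid [ 517. -227.   48.] bar [ 537. -249.   78.] [ 498. -203.   78.] [ 518. -226.   78.] lip [ 572. -145.   30.] hend [ 446. -332.   41.] [ 481. -279.   41.]
spout ang 0.9725011169638401 0.9765048801930158 0.9747391614089497 bar 2.259783104591964 studs [(np.float64(2.235708638975254), np.float64(41.5126910220087)), (np.float64(-2.891695272180882), np.float64(40.71711199226196)), (np.float64(-1.3789326705459228), np.float64(41.982273168321775))]
dists 99.29133937248957 125.8515016641191
[array([690., 139.,  68.]), array([686.,   6.,  68.]), array([753.,  71.,  68.]), array([624.,  74.,  68.])]
```

Zoomed: bar (403,215)–(313,295), middle stud (289,315), spout upper left; so the spout yaw is ≈0.975 and the dial ≈1.28, needing −1.28 rad.

```bash
cat >> h.py <<'E'
def go(x,y,z,yaw):
    s=monitor.read_state(); Rm=R.from_euler('xyz',s['eef_rot']).as_matrix(); d=Rm.T@(np.array([x,y,z])-s['eef_pos'])/10
    cur=s['eef_rot'][2]; sp=-np.degrees((yaw-cur+np.pi)%(2*np.pi)-np.pi)
    print('t',round(s['clock'],2),'pos',s['eef_pos'].round(1),'rot',s['eef_rot'].round(3),'gap',round(s['finger_gap'],1),'F',s['wrist_force'].round(1),'-> dx dy dz cm',d.round(2),'spin',round(sp,1))
E
python3 - <<'E'
from h import *
go(517.5,-227,140,.689)
c=load('top0'); s=load('scene0')
print('near rim',[px2w(c,u,187,73).round(0) for u in (160,220,285)],'far',px2w(c,220,128,73).round(0),'ends',px2w(c,151,155,73).round(0),px2w(c,291,155,73).round(0))
im=np.hstack([cv2.resize(c['color'][115:205,140:310],None,fx=4,fy=4,interpolation=cv2.INTER_CUBIC)])[:,:,::-1]
cv2.imwrite('pics/b.png',im)
E
```

```text
t 0.1 pos [ 246.  -491.7  212.9] rot [-1.571e+00  1.000e-03 -1.107e+00] gap 93.9 F [-1.   0.2 -0.4] -> dx dy dz cm [-11.52   7.31  36.12] spin -102.9
near rim [array([596., 365.,  73.]), array([590., 185.,  73.]), array([584.,  -9.,  73.])] far [771. 182.  73.] ends [695. 393.  73.] [681. -30.  73.]
```

View pics/b.png

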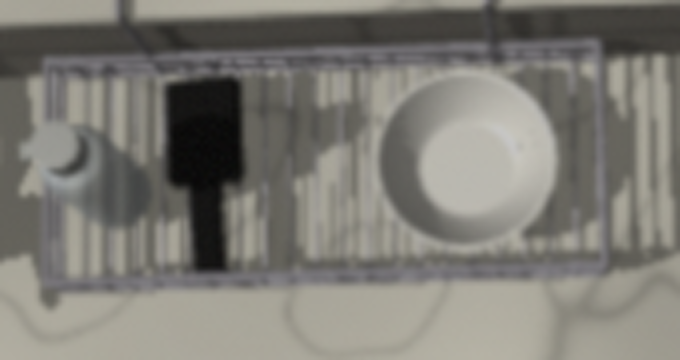

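```bash
python3 -m jog '[{"dx":-4,"dy":0,"dz":12,"spin":-34,"grip":6},{"dx":-8,"dy":3,"dz":24,"spin":-68,"grip":6},{"dx":-11.5,"dy":6,"dz":36.1,"spin":-103,"grip":6},{"dx":-11.5,"dy":7.3,"dz":36.1,"spin":-103,"grip":6},{"dx":-11.5,"dy":7.3,"dz":36.1,"spin":-103,"grip":6},{"dx":-11.5,"dy":7.3,"dz":36.1,"spin":-103,"grip":6},{"dx":-11.5,"dy":7.3,"dz":36.1,"spin":-103,"grip":6},{"dx":-11.5,"dy":7.3,"dz":36.1,"spin":-103,"grip":6},{"dx":-11.5,"dy":7.3,"dz":36.1,"spin":-103,"grip":6},{"dx":-11.5,"dy":7.3,"dz":36.1,"spin":-103,"grip":6},{"dx":-11.5,"dy":7.3,"dz":36.1,"spin":-103,"grip":6},{"dx":-11.5,"dy":7.3,"dz":36.1,"spin":-103,"grip":6},{"dx":-11.5,"dy":7.3,"dz":36.1,"spin":-103,"grip":6},{"dx":-11.5,"dy":7.3,"dz":36.1,"spin":-103,"grip":6}]'
python3 - <<'E'
from h import *
go(517.5,-227,62,.689); c=snap('wrist','w1.png')
print(w2px(c,[517.5,-227,78]))
E
```

```text
clock: 1.85
eef_pos: [517.4, -227.5, 140.4]
eef_rot: [-1.571, -0.0, 0.69]
wrist_force: [-0.7, 0.3, -0.0]
finger_gap: 60.0
t 1.85 pos [ 517.4 -227.5  140.4] rot [-1.571 -0.     0.69 ] gap 60.0 F [-0.7  0.3 -0. ] -> dx dy dz cm [0.04 7.84 0.04] spin 0.1
[275.77254591 221.56588158]
```

View pics/w1.png

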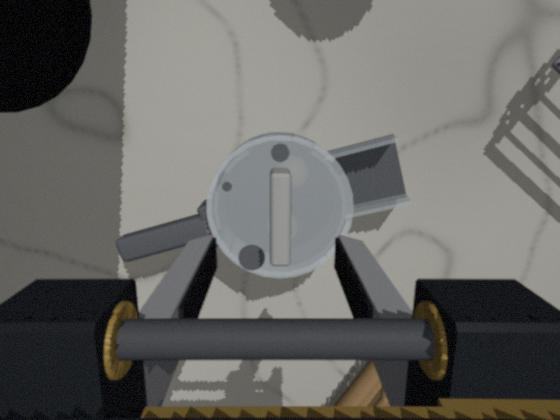

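The wrist view has the bar from (280,170) to (281,265), the lip between (394,136) and (409,202), and the handle end at (120,248).

```bash
python3 - <<'E'
from h import *
c=load('w1'); an=lambda v: np.arctan2(v[1],v[0])
b1=px2w(c,280,170,78);b2=px2w(c,281.5,265,78); sl=(px2w(c,394,136,32)+px2w(c,409,202,32))/2
h=px2w(c,121,249,35); L=px2w(c,280,206,48)
print(b1,b2,(b1+b2)/2,np.linalg.norm(b1-b2),'ang',an(b1-b2),'L',L,'sl',sl,'h',h,an(sl-h),an(sl-L),an(L-h))
E
```

```text
[ 498.16161719 -199.33938313   78.        ] [ 539.62981697 -247.87583947   78.        ] [ 518.89571708 -223.6076113    78.        ] 63.83885326937396 ang 2.2778232176538786 L [ 518.10120651 -222.82693616   48.        ] sl [ 573.27387635 -146.41664287   32.        ] h [ 446.66071137 -330.52999761   35.        ] 0.9683790440781511 0.9454191679111454 0.9851213163526188
```

```bash
python3 -m jog '[{"dx":0.2,"dz":0.15,"dy":4,"spin":0,"grip":6},{"dx":0.2,"dz":0.15,"dy":7.8,"spin":0,"grip":6},{"dx":0.2,"dz":0.15,"dy":7.8,"spin":0,"grip":6},{"dx":0.2,"dz":0.15,"dy":7.8,"spin":0,"grip":0.8},{"dx":0.2,"dz":0.15,"dy":7.8,"spin":0,"grip":0.8},{"dx":0.2,"dz":0.15,"dy":7.8,"spin":0,"grip":0.8},{"dx":0.2,"dz":0.15,"dy":7.8,"spin":0,"grip":0.8},{"dx":0.2,"dz":0.15,"dy":7.8,"spin":0,"grip":0.8},{"dx":0.2,"dz":0.15,"dy":7.8,"spin":0,"grip":0.8}]' 6
python3 -c "
from h import *
go(518,-225,62,-.6)"
```

```text
clock: 3.02
eef_pos: [518.2, -225.2, 62.7]
eef_rot: [-1.571, -0.0, 0.691]
wrist_force: [-0.5, 1.4, 1.9]
finger_gap: 14.0
t 3.02 pos [ 518.2 -225.2   62.7] rot [-1.571 -0.     0.691] gap 14.0 F [-0.5  1.4  1.9] -> dx dy dz cm [-0.    0.07  0.02] spin 73.9
```

```bash
python3 -m jog '[{"spin":8,"grip":0.8},{"spin":16,"grip":0.8},{"spin":24,"grip":0.8},{"spin":32,"grip":0.8},{"spin":40,"grip":0.8},{"spin":48,"grip":0.8},{"spin":56,"grip":0.8},{"spin":64,"grip":0.8},{"spin":70,"grip":0.8},{"spin":74,"grip":0.8},{"spin":74,"grip":0.8},{"spin":74,"grip":0.8},{"spin":74,"grip":5},{"spin":74,"grip":5},{"spin":74,"grip":5},{"spin":74,"dy":-4,"grip":5},{"spin":74,"dy":-8,"grip":5},{"spin":74,"dy":-8,"grip":5}]' 6
python3 - <<'E'
from h import *
snap('wrist','w2.png'); go(518,-225,62,-.6)
E
```

```text
t 3.08 pos [ 518.1 -225.1   62.7] rot [-1.571 -0.     0.691] gap 14.0 F [-0.5  0.8  2.5] -> dx dy dz cm [-0.    0.07  0.02] spin 74.0validation failed for argument at $[0]...
```

View pics/w2.png

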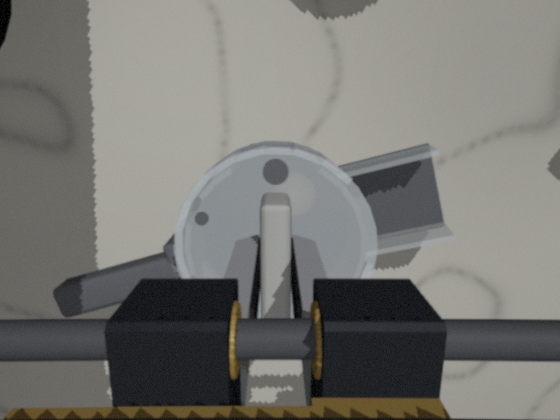

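The call was refused because every row needs all keys, so nothing moved. The picture shows the bar still gripped. I'll resend with full rows.

```bash
python3 -m jog '[{"dx":0,"dy":0,"dz":0,"spin":8,"grip":0.8},{"dx":0,"dy":0,"dz":0,"spin":16,"grip":0.8},{"dx":0,"dy":0,"dz":0,"spin":24,"grip":0.8},{"dx":0,"dy":0,"dz":0,"spin":32,"grip":0.8},{"dx":0,"dy":0,"dz":0,"spin":40,"grip":0.8},{"dx":0,"dy":0,"dz":0,"spin":48,"grip":0.8},{"dx":0,"dy":0,"dz":0,"spin":56,"grip":0.8},{"dx":0,"dy":0,"dz":0,"spin":64,"grip":0.8},{"dx":0,"dy":0,"dz":0,"spin":70,"grip":0.8},{"dx":0,"dy":0,"dz":0,"spin":74,"grip":0.8},{"dx":0,"dy":0,"dz":0,"spin":74,"grip":0.8},{"dx":0,"dy":0,"dz":0,"spin":74,"grip":0.8},{"dx":0,"dy":0,"dz":0,"spin":74,"grip":5},{"dx":0,"dy":0,"dz":0,"spin":74,"grip":5},{"dx":0,"dy":0,"dz":0,"spin":74,"grip":5},{"dx":0,"dy":-4,"dz":0,"spin":74,"grip":5},{"dx":0,"dy":-8,"dz":0,"spin":74,"grip":5},{"dx":0,"dy":-8,"dz":0,"spin":74,"grip":5}]' 6
python3 - <<'E'
from h import *
snap('wrist','w3.png'); go(518,-225,62,-.6)
E
```

```text
clock: 5.32
eef_pos: [519.1, -225.6, 145.3]
eef_rot: [-1.57, -0.005, -0.601]
wrist_force: [-0.6, -0.3, -0.6]
finger_gap: 49.8
t 5.38 pos [ 518.3 -225.2  143.2] rot [-1.571 -0.002 -0.601] gap 49.7 F [ 0.4 -0.   0.1] -> dx dy dz cm [-0.06  8.12 -0.  ] spin -0.0
```

View pics/w3.png

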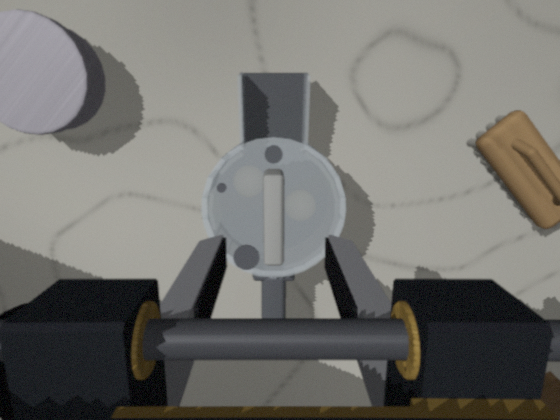

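The bar now lies along the spout (bar at col 274, spout middle 275.5), with the middle stud facing the spout. Next is the handle grasp, 12 mm ahead of the grip point.

```bash
python3 -c "
from h import *
c=load('w3'); a=px2w(c,274,172,78); b=px2w(c,274,264,78); print(a,b,np.arctan2(*(a-b)[1::-1])); s=(px2w(c,243,72,32)+px2w(c,308,73,32))/2; print(s,s-[100*np.cos(.97),100*np.sin(.97),0])
go(474.2,-289.3,21,-.601)"
```

```text
[ 536.98101    -198.83794816   78.        ] [ 501.18842119 -250.81018927   78.        ] 0.9677036357087728
[ 574.64578514 -146.28588583   32.        ] [ 518.11583202 -228.77445717   32.        ]
t 5.38 pos [ 518.3 -225.2  143.2] rot [-1.571 -0.002 -0.601] gap 49.7 F [ 0.4 -0.   0.1] -> dx dy dz cm [-0.04 12.22 -7.78] spin 0.0
```

```bash
python3 -m jog '[{"dx":0,"dy":0,"dz":-4,"spin":0,"grip":5},{"dx":0,"dy":0,"dz":-7.8,"spin":0,"grip":5},{"dx":0,"dy":4,"dz":-7.8,"spin":0,"grip":5},{"dx":0,"dy":8,"dz":-7.8,"spin":0,"grip":5},{"dx":0,"dy":12.1,"dz":-7.8,"spin":0,"grip":5},{"dx":0,"dy":12.1,"dz":-7.8,"spin":0,"grip":5},{"dx":0,"dy":12.1,"dz":-7.8,"spin":0,"grip":1.5},{"dx":0,"dy":12.1,"dz":-7.8,"spin":0,"grip":1.5},{"dx":0,"dy":12.1,"dz":-7.8,"spin":0,"grip":1.5},{"dx":0,"dy":12.1,"dz":-7.8,"spin":0,"grip":1.5},{"dx":0,"dy":12.1,"dz":-7.8,"spin":0,"grip":1.5},{"dx":0,"dy":12.1,"dz":-7.8,"spin":0,"grip":1.5},{"dx":0,"dy":12.1,"dz":-7.8,"spin":0,"grip":1.5}]' 60
python3 -m jog '[{"dx":0,"dy":-0.5,"dz":0,"spin":0,"grip":1.5},{"dx":0,"dy":-1.5,"dz":0,"spin":0,"grip":1.5},{"dx":0,"dy":-2.5,"dz":0,"spin":0,"grip":1.5},{"dx":0,"dy":-3,"dz":0,"spin":0,"grip":1.5},{"dx":0,"dy":-3,"dz":0,"spin":0,"grip":1.5},{"dx":0,"dy":-3,"dz":0,"spin":0,"grip":1.5}]'
python3 - <<'E'
from h import *
snap('scene','s2.png'); go(500,72,110,-1.571); print(monitor.read_state()['moment'])
c=load('s2'); cv2.imwrite('pics/s2z.png',cv2.resize(c['color'][200:380,90:330],None,fx=3,fy=3,interpolation=cv2.INTER_CUBIC)[:,:,::-1])
E
```

```text
clock: 7.0
eef_pos: [474.3, -289.7, 22.3]
eef_rot: [-1.571, -0.001, -0.601]
wrist_force: [-0.9, 0.5, 6.5]
finger_gap: 19.8
clock: 7.75
eef_pos: [473.8, -289.4, 51.2]
eef_rot: [-1.571, 0.0, -0.601]
wrist_force: [0.3, -0.1, -3.1]
finger_gap: 19.6
t 7.8 pos [ 473.8 -289.3   51.1] rot [-1.571e+00  1.000e-03 -6.010e-01] gap 19.4 F [ 0.6  0.2 -2.9] -> dx dy dz cm [-18.27  -5.88  31.29] spin 55.6
[-0.1522776   0.06586343  0.03126368]
```

View pics/s2z.png

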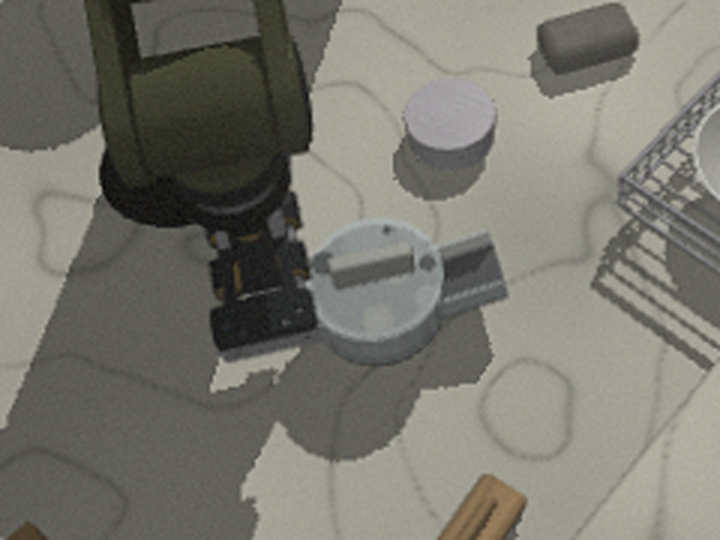

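Held level with its full weight on the wrist. I'll carry it at ~95 mm clearance to yaw 0 in front of the saucer, with the spout over the near rim.

```bash
python3 -m jog '[{"dx":0,"dy":-2,"dz":0,"spin":0,"grip":1.5},{"dx":0,"dy":-4,"dz":0,"spin":0,"grip":1.5},{"dx":0,"dy":-6,"dz":0,"spin":0,"grip":1.5},{"dx":0,"dy":-6.6,"dz":0,"spin":0,"grip":1.5},{"dx":-0.7,"dy":-6.6,"dz":1,"spin":2,"grip":1.5},{"dx":-2.1,"dy":-6.6,"dz":3,"spin":6,"grip":1.5},{"dx":-4.2,"dy":-6.6,"dz":6,"spin":11,"grip":1.5},{"dx":-6.3,"dy":-6.6,"dz":9,"spin":17,"grip":1.5},{"dx":-8.4,"dy":-6.6,"dz":12,"spin":23,"grip":1.5},{"dx":-10.5,"dy":-6.6,"dz":15,"spin":28,"grip":1.5},{"dx":-12.6,"dy":-6.6,"dz":18,"spin":34,"grip":1.5},{"dx":-14.7,"dy":-6.6,"dz":21,"spin":39,"grip":1.5},{"dx":-16.8,"dy":-6.6,"dz":24,"spin":45,"grip":1.5},{"dx":-18.6,"dy":-6.6,"dz":26.5,"spin":50,"grip":1.5},{"dx":-19.9,"dy":-6.6,"dz":28.4,"spin":54,"grip":1.5},{"dx":-20.6,"dy":-6.6,"dz":29.3,"spin":55.5,"grip":1.5},{"dx":-20.75,"dy":-6.6,"dz":29.6,"spin":55.5,"grip":1.5},{"dx":-20.75,"dy":-6.6,"dz":29.6,"spin":55.5,"grip":1.5}]'
python3 - <<'E'
from h import *
snap('scene','s3.png'); go(470,72,94,-1.571); print(monitor.read_state()['moment'])
c=load('s3'); cv2.imwrite('pics/s3z.png',cv2.resize(c['color'][150:330,190:430],None,fx=3,fy=3,interpolation=cv2.INTER_CUBIC)[:,:,::-1])
E
```

```text
clock: 10.05
eef_pos: [470.0, 71.8, 117.1]
eef_rot: [-1.571, -0.0, -1.569]
wrist_force: [-0.0, 0.0, -3.5]
finger_gap: 19.1
t 10.1 pos [470.   71.6 117.2] rot [-1.571 -0.    -1.569] gap 19.4 F [ 0.8  0.4 -2. ] -> dx dy dz cm [-0.04  2.32 -0.  ] spin 0.1
[-0.01440868  0.0654239  -0.02515954]
```

View pics/s3z.png

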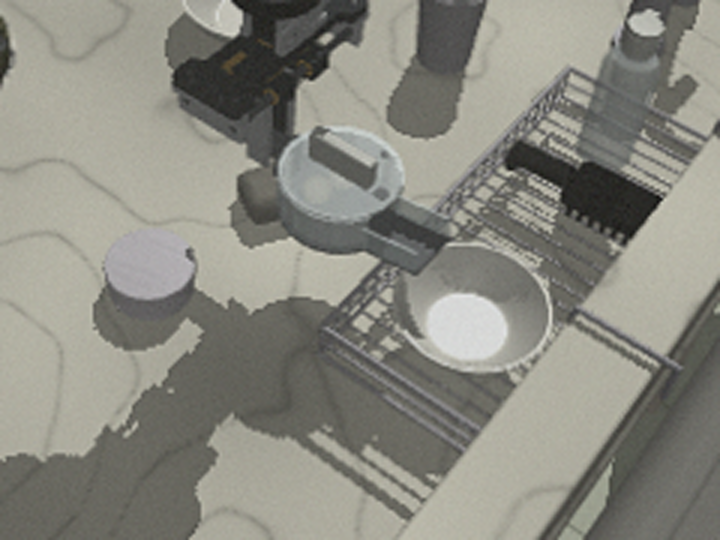

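```bash
python3 - <<'E'
from h import *
c=load('s3'); g=lambda p:((w2px(c,p)-[190,150])*3+1).round(0)
for t in (0,5,10,15):
    a=np.radians(t)
    def W(x,y,z): # rel to dispenser: x ahead of tool grasp, z above grip
        return [470+x*np.cos(a)+z*np.sin(a),71.6+y,117.2+11-x*np.sin(a)+z*np.cos(a)]
    print(t,'lipR',g(W(178,-23,-10)),'lipL',g(W(178,23,-10)),'bar ends',g(W(46,0,46)),g(W(110,0,46)),'lid',g(W(78,0,16)))
print('saucer',g([687,72,36]),g([687,72,68]),'rim near',g([596,-30,73]),g([596,72,73]))
E
```

```text
0 lipR [421. 263.] lipL [452. 230.] bar ends [315. 126.] [377. 162.] lid [343. 168.]
5 lipR [417. 273.] lipL [448. 241.] bar ends [318. 131.] [379. 172.] lid [343. 174.]
10 lipR [413. 283.] lipL [443. 250.] bar ends [321. 137.] [381. 182.] lid [343. 180.]
15 lipR [406. 291.] lipL [436. 258.] bar ends [324. 142.] [381. 191.] lid [343. 185.]
saucer [462. 327.] [467. 306.] rim near [310. 322.] [381. 249.]
```

It's level within ~4°, with the spout over the saucer's near edge. I'll lower it until the tub's front rests on the basket rim.

```bash
python3 -m jog '[{"dx":-0.3,"dy":0.5,"dz":0.4,"spin":0,"grip":1.5},{"dx":-0.3,"dy":1,"dz":0.4,"spin":0,"grip":1.5},{"dx":-0.3,"dy":1.5,"dz":0.4,"spin":0,"grip":1.5},{"dx":-0.3,"dy":1.5,"dz":0.4,"spin":0,"grip":1.5}]' 60
python3 -m jog '[{"dx":0,"dy":0.2,"dz":0,"spin":0,"grip":1.5},{"dx":0,"dy":0.4,"dz":0,"spin":0,"grip":1.5},{"dx":0,"dy":0.4,"dz":0,"spin":0,"grip":1.5}]' 60
python3 -m jog '[{"dx":0,"dy":0.2,"dz":0,"spin":0,"grip":1.5},{"dx":0,"dy":0.4,"dz":0,"spin":0,"grip":1.5},{"dx":0,"dy":0.4,"dz":0,"spin":0,"grip":1.5}]' 60
```

```text
clock: 10.6
eef_pos: [473.9, 74.9, 102.0]
eef_rot: [-1.572, -0.0, -1.57]
wrist_force: [-0.2, -0.0, -3.5]
finger_gap: 19.4
clock: 10.98
eef_pos: [474.1, 75.0, 98.4]
eef_rot: [-1.571, 0.0, -1.569]
wrist_force: [0.3, -0.6, -3.3]
finger_gap: 19.4
clock: 11.35
eef_pos: [474.0, 75.0, 94.3]
eef_rot: [-1.571, -0.0, -1.569]
wrist_force: [-0.4, -0.2, -2.9]
finger_gap: 19.3
```

```bash
python3 -m jog '[{"dx":0,"dy":0.2,"dz":0,"spin":0,"grip":1.5},{"dx":0,"dy":0.4,"dz":0,"spin":0,"grip":1.5},{"dx":0,"dy":0.4,"dz":0,"spin":0,"grip":1.5}]' 60
python3 -m jog '[{"dx":0,"dy":0.2,"dz":0,"spin":0,"grip":1.5},{"dx":0,"dy":0.4,"dz":0,"spin":0,"grip":1.5},{"dx":0,"dy":0.4,"dz":0,"spin":0,"grip":1.5}]' 60
python3 - <<'E'
from h import *
snap('scene','s4.png'); print(monitor.read_state()['moment'])
c=load('s4'); a=c['color'][190:265,270:370]; b=snap('wrist','w4.png')['color'][0:300,130:430]
cv2.imwrite('pics/s4z.png',np.hstack([cv2.resize(a,(500,375),interpolation=cv2.INTER_CUBIC),b[:,:][:375] if 0 else cv2.copyMakeBorder(b,0,75,0,0,cv2.BORDER_CONSTANT)])[:,:,::-1])
E
```

```text
clock: 11.72
eef_pos: [474.4, 75.0, 90.7]
eef_rot: [-1.57, 0.0, -1.569]
wrist_force: [-1.4, 0.0, 2.2]
finger_gap: 19.7
clock: 12.1
eef_pos: [474.2, 75.0, 86.4]
eef_rot: [-1.571, 0.0, -1.569]
wrist_force: [-2.7, -1.2, 3.5]
finger_gap: 19.2
[ 0.04703047 -0.22936802  0.03340622]
```

View pics/s4z.png

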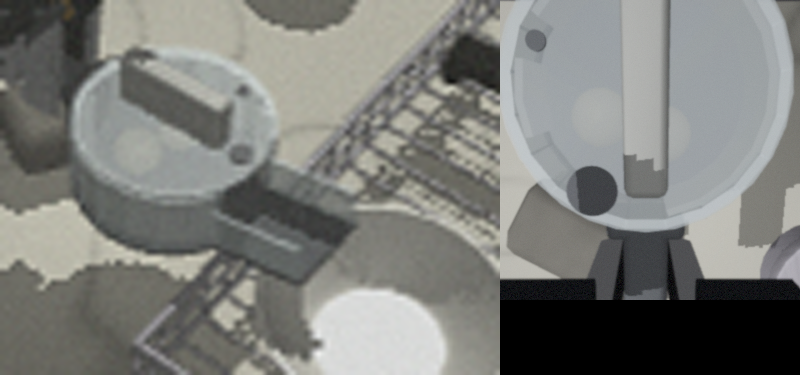

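Contact is at TCP z≈92: the rim carries the spout base, and both balls are seen in the tub ((140,150) left, (600,115) and (675,130) right). I'll loosen the grip so the handle can pivot, and raise the handle in small steps.

```bash
python3 -m jog '[{"dx":0,"dy":-0.2,"dz":0,"spin":0,"grip":1.5},{"dx":0,"dy":-0.4,"dz":0.1,"spin":0,"grip":1.5},{"dx":0,"dy":-0.8,"dz":0.2,"spin":0,"grip":1.5},{"dx":0,"dy":-1.2,"dz":0.4,"spin":0,"grip":1.5},{"dx":0,"dy":-1.6,"dz":0.5,"spin":0,"grip":1.5},{"dx":0,"dy":-2,"dz":0.6,"spin":0,"grip":1.5},{"dx":0,"dy":-2,"dz":0.6,"spin":0,"grip":1.5}]' 8
python3 - <<'E'
from h import *
c=snap('scene','s5.png'); s=monitor.read_state(); print(s['moment'],s['wrist_force'],s['finger_gap'])
a=c['color'][180:280,240:380]
cv2.imwrite('pics/s5z.png',cv2.resize(a,(700,500),interpolation=cv2.INTER_CUBIC)[:,:,::-1])
E
```

```text
clock: 13.08
eef_pos: [480.3, 75.0, 106.8]
eef_rot: [-1.57, 0.0, -1.57]
wrist_force: [-0.3, -1.1, -1.4]
finger_gap: 19.8
[ 0.03082636 -0.12436652 -0.05441348] [ 0.06347619 -0.22532298 -0.67636147] 20.113466046391288
```

View pics/s5z.png

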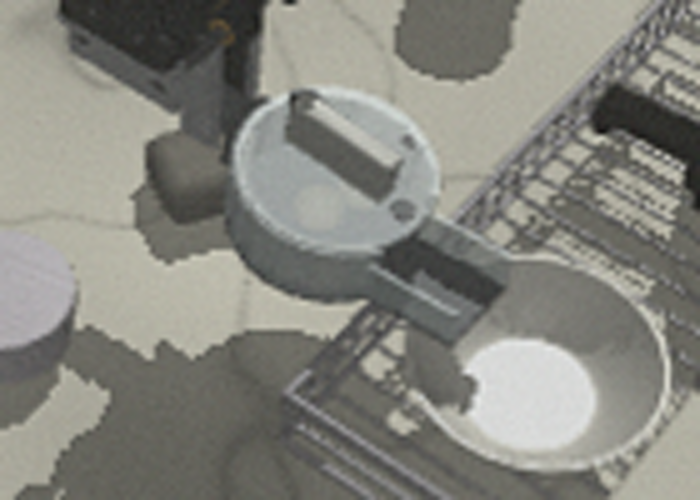

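It's pivoting as intended: the wrist carries only part of the weight, the lip is over the saucer, and the tilt is ~8°. I'll continue to ~22°, then check for balls by image difference in the saucer.

```bash
cat > sa.py <<'E'
from h import *
import sys
def blobs(name):
    c=snap('scene',name+'.png'); ref=load('s5'); d=np.abs(c['color'].astype(int)-ref['color']).sum(2)
    m=np.zeros(d.shape,np.uint8)
    for v in range(225,280):
        for u in range(315,380):
            p=px2w(c,u,v,45)
            if np.hypot(p[0]-691,p[1]-75)<62: m[v,u]=1
    b=((d>45)&(m>0)).astype(np.uint8); n,l,st,ce=cv2.connectedComponentsWithStats(b)
    for i in range(1,n):
        if st[i,4]>8: print('blob',ce[i].round(1),'area',st[i,4],px2w(c,*ce[i],48).round(0),'rgb',c['color'][l==i].mean(0).round(0))
    s=monitor.read_state(); print('t',s['clock'],s['eef_pos'].round(1),s['wrist_force'].round(1),round(s['finger_gap'],1))
blobs(sys.argv[1])
E
python3 -m jog '[{"dx":0,"dy":-0.4,"dz":0.2,"spin":0,"grip":1.5},{"dx":0,"dy":-0.8,"dz":0.5,"spin":0,"grip":1.5},{"dx":0,"dy":-1.2,"dz":0.7,"spin":0,"grip":1.5},{"dx":0,"dy":-1.6,"dz":1,"spin":0,"grip":1.5},{"dx":0,"dy":-2,"dz":1.2,"spin":0,"grip":1.5},{"dx":0,"dy":-2.4,"dz":1.4,"spin":0,"grip":1.5},{"dx":0,"dy":-2.8,"dz":1.7,"spin":0,"grip":1.5},{"dx":0,"dy":-3.2,"dz":2,"spin":0,"grip":1.5},{"dx":0,"dy":-3.5,"dz":2.2,"spin":0,"grip":1.5},{"dx":0,"dy":-3.5,"dz":2.2,"spin":0,"grip":1.5},{"dx":0,"dy":-3.5,"dz":2.2,"spin":0,"grip":1.5},{"dx":0,"dy":-3.5,"dz":2.2,"spin":0,"grip":1.5},{"dx":0,"dy":-3.5,"dz":2.2,"spin":0,"grip":1.5},{"dx":0,"dy":-3.5,"dz":2.2,"spin":0,"grip":1.5},{"dx":0,"dy":-3.5,"dz":2.2,"spin":0,"grip":1.5},{"dx":0,"dy":-3.5,"dz":2.2,"spin":0,"grip":1.5}]' 8
python3 sa.py s6
```

```text
clock: 15.12
eef_pos: [502.1, 75.0, 141.5]
eef_rot: [-1.571, 0.0, -1.57]
wrist_force: [0.6, -0.2, -2.3]
finger_gap: 20.2
blob [333.8 249.6] area 139 [654.  72.  48.] rgb [107. 108. 105.]
blob [348.7 258.1] area 301 [700.  74.  48.] rgb [128. 124. 113.]
t 15.175 [502.1  75.1 141.4] [ 0.2 -0.  -3.3] 19.9
```

```bash
cat > asc.py <<'E'
from h import *
import sys
c=load(sys.argv[1])['color'].astype(int); r=c[226:282,316:384]
for k in range(0,56,1): print(226+k,' '.join('%02d'%(x//10) for x in r[k,::2,0]))
E
python3 asc.py s6
```

```text
226 13 13 13 13 08 08 10 13 13 14 11 17 17 15 08 12 09 10 14 09 13 10 10 10 10 09 16 09 17 10 08 08 10 10
227 13 13 13 13 12 09 12 11 13 14 12 17 18 14 10 10 10 15 15 14 09 12 10 10 10 10 10 09 09 11 10 08 09 10
228 13 13 13 13 13 13 13 09 10 13 15 11 17 10 10 08 09 17 17 15 10 07 12 10 09 10 08 08 10 10 10 10 09 09
229 13 13 13 13 13 13 11 10 10 11 17 12 12 14 10 10 11 12 16 13 15 11 08 11 10 10 10 09 12 10 10 10 10 08
230 13 13 13 13 13 12 07 10 10 11 15 18 10 12 12 12 16 13 13 17 13 17 11 11 10 10 10 10 07 12 10 10 10 10
231 14 14 14 13 12 07 06 10 09 11 11 19 20 19 18 17 19 19 14 15 17 13 17 10 10 10 10 10 09 08 13 10 10 10
232 14 14 14 12 06 06 05 07 09 13 12 13 13 11 12 11 12 14 18 13 15 17 13 12 09 10 10 10 10 09 08 09 10 10
233 12 13 11 06 06 06 06 06 08 11 10 09 13 12 11 12 12 11 12 15 17 17 17 10 13 10 14 10 10 10 10 09 08 10
234 10 10 08 06 06 06 06 06 06 10 10 10 11 14 12 12 12 12 12 11 12 18 17 17 16 18 10 11 10 09 09 10 09 10
235 09 13 06 06 06 06 06 06 06 07 10 10 09 14 13 12 12 12 12 12 11 12 19 18 17 15 18 10 12 10 09 10 10 09
236 08 11 09 05 06 06 06 06 06 06 09 10 
[... 4135 characters left out ...]
1 10 08 09 09 10 09 09 09 09 17 18 12 17 18 17 17 17 17 17 17 17
276 12 11 09 08 13 11 10 11 09 09 10 10 10 10 10 08 10 10 10 10 09 09 14 18 15 18 17 17 17 17 17 17 18 17
277 08 13 10 08 09 13 11 10 09 09 10 11 11 11 10 09 09 10 10 10 10 08 09 15 16 17 17 17 17 17 17 17 17 17
278 10 11 13 10 08 12 12 10 11 10 09 10 10 11 10 10 08 09 11 11 11 09 09 14 17 17 17 17 17 17 17 17 17 17
279 11 10 11 12 09 08 12 12 10 11 10 10 10 11 11 10 09 09 10 11 10 11 09 16 17 17 17 17 17 18 17 17 17 17
280 13 10 09 13 11 09 09 13 11 10 10 10 09 10 10 10 10 10 08 10 10 11 12 17 17 17 17 18 17 17 17 17 17 17
281 11 11 10 09 13 10 09 09 13 10 10 10 09 10 10 10 10 11 09 09 11 10 14 18 17 17 17 17 17 17 17 17 17 17
```

```bash
python3 - <<'E'
from h import *
c=load('s6'); w=snap('wrist','w6.png')['color']
a=cv2.resize(c['color'][190:280,270:380],(550,450),interpolation=cv2.INTER_CUBIC)
b=cv2.resize(w,(250,188),interpolation=cv2.INTER_AREA); b=cv2.copyMakeBorder(b,0,262,0,0,cv2.BORDER_CONSTANT)
cv2.imwrite('pics/s6z.png',np.hstack([a,b])[:,:,::-1])
E
```

```text
(no output)
```

View pics/s6z.png

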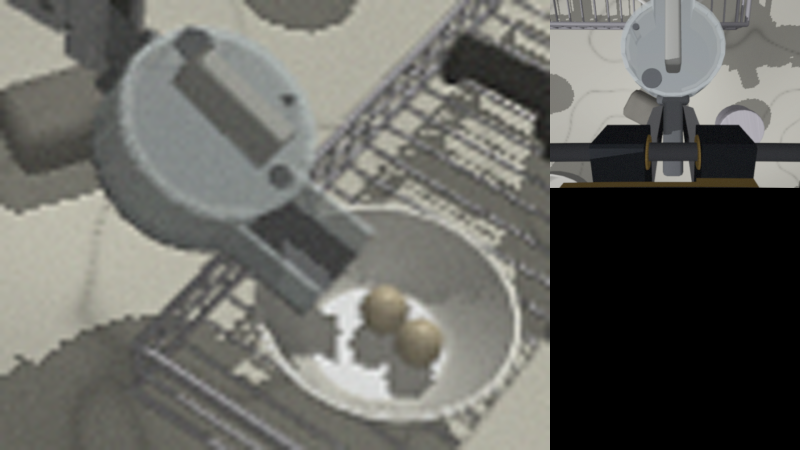

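Both balls lie in the saucer, at crop (383,308) and (418,343), and the dispenser is at ~25°. I'll retrace to level it on the rim, tighten the grip, and lift clear.

```bash
python3 -m jog '[{"dx":0,"dy":0.4,"dz":-0.3,"spin":0,"grip":1.5},{"dx":0,"dy":0.8,"dz":-0.5,"spin":0,"grip":1.5},{"dx":0,"dy":1.2,"dz":-0.8,"spin":0,"grip":1.5},{"dx":0,"dy":1.6,"dz":-1,"spin":0,"grip":1.5},{"dx":0,"dy":2,"dz":-1.3,"spin":0,"grip":1.5},{"dx":0,"dy":2.5,"dz":-1.6,"spin":0,"grip":1.5},{"dx":0,"dy":3,"dz":-1.9,"spin":0,"grip":1.5},{"dx":0,"dy":3.5,"dz":-2.2,"spin":0,"grip":1.5},{"dx":0,"dy":4,"dz":-2.4,"spin":0,"grip":1.5},{"dx":0,"dy":4.5,"dz":-2.6,"spin":0,"grip":1.5},{"dx":0,"dy":5,"dz":-2.8,"spin":0,"grip":1.5},{"dx":0,"dy":5.4,"dz":-2.8,"spin":0,"grip":1.5},{"dx":0,"dy":5.4,"dz":-2.8,"spin":0,"grip":1.5}]' 8
python3 -m jog '[{"dx":0,"dy":0,"dz":0,"spin":0,"grip":1.5},{"dx":0,"dy":0,"dz":0,"spin":0,"grip":1.5},{"dx":0,"dy":0,"dz":0,"spin":0,"grip":1.5},{"dx":0,"dy":-1,"dz":0,"spin":0,"grip":1.5},{"dx":0,"dy":-2,"dz":0,"spin":0,"grip":1.5},{"dx":0,"dy":-3,"dz":0,"spin":0,"grip":1.5},{"dx":0,"dy":-3,"dz":0,"spin":0,"grip":1.5},{"dx":0,"dy":-3,"dz":0,"spin":0,"grip":1.5}]' 60
python3 sa.py s7
python3 - <<'E'
from h import *
# tilt estimate: match bar/lip model by correlating? print moment only
go(473.8,-289.4,120,-.601)
c=load('s7'); a=c['color'].astype(int)
# white lid boundary: compare with s3 (level) shifted
s3=load('s3')['color']; t=cv2.cvtColor(s3[195:250,275:345],cv2.COLOR_RGB2GRAY); r=cv2.matchTemplate(cv2.cvtColor(c['color'],cv2.COLOR_RGB2GRAY),t,cv2.TM_CCOEFF_NORMED); print(cv2.minMaxLoc(r))
r=cv2.matchTemplate(cv2.cvtColor(load('s6')['color'],cv2.COLOR_RGB2GRAY),t,cv2.TM_CCOEFF_NORMED); print('tilted ref',cv2.minMaxLoc(r))
E
```

```text
clock: 16.85
eef_pos: [473.9, 75.0, 87.1]
eef_rot: [-1.572, -0.0, -1.57]
wrist_force: [-0.1, -0.1, -2.3]
finger_gap: 20.0
clock: 17.85
eef_pos: [474.0, 75.0, 117.3]
eef_rot: [-1.571, 0.0, -1.57]
wrist_force: [-0.4, 0.3, -3.1]
finger_gap: 19.7
blob [330.2 252. ] area 185 [651.  59.  48.] rgb [156. 155. 148.]
blob [348.8 258.2] area 300 [700.  74.  48.] rgb [128. 124. 113.]
t 17.9 [473.9  75.  117.2] [-0.6  0.2 -2.6] 19.4
t 17.9 pos [473.9  75.  117.2] rot [-1.571 -0.    -1.57 ] gap 19.4 F [-0.6  0.2 -2.6] -> dx dy dz cm [36.44 -0.28 -0.06] spin -55.5
(-0.46700814366340637, 0.905286431312561, (488, 190), (277, 194))
tilted ref (-0.5202881693840027, 0.55036461353302, (222, 207), (453, 249))
```

Balls unmoved, and the dispenser looks as level as before (template match 0.91). Carrying it back to its original spot.

```bash
python3 -m jog '[{"dx":0.7,"dy":0,"dz":0,"spin":-1,"grip":1.5},{"dx":2.2,"dy":0,"dz":0,"spin":-3,"grip":1.5},{"dx":4.5,"dy":0,"dz":0,"spin":-7,"grip":1.5},{"dx":7,"dy":0,"dz":0,"spin":-11,"grip":1.5},{"dx":10,"dy":0,"dz":0,"spin":-15,"grip":1.5},{"dx":13,"dy":0,"dz":0,"spin":-20,"grip":1.5},{"dx":16,"dy":0,"dz":0,"spin":-25,"grip":1.5},{"dx":19,"dy":0,"dz":0,"spin":-30,"grip":1.5},{"dx":22,"dy":0,"dz":0,"spin":-35,"grip":1.5},{"dx":25,"dy":0,"dz":0,"spin":-40,"grip":1.5},{"dx":28,"dy":0,"dz":0,"spin":-45,"grip":1.5},{"dx":31,"dy":0,"dz":0,"spin":-49,"grip":1.5},{"dx":33.5,"dy":0,"dz":0,"spin":-53,"grip":1.5},{"dx":35.4,"dy":0,"dz":0,"spin":-55,"grip":1.5},{"dx":36.3,"dy":0,"dz":0,"spin":-55.5,"grip":1.5},{"dx":36.4,"dy":0,"dz":0,"spin":-55.5,"grip":1.5},{"dx":36.4,"dy":0,"dz":0,"spin":-55.5,"grip":1.5}]' 60
python3 -m jog '[{"dx":0,"dy":1.5,"dz":0,"spin":0,"grip":1.5},{"dx":0,"dy":3,"dz":0,"spin":0,"grip":1.5},{"dx":0,"dy":4.5,"dz":0,"spin":0,"grip":1.5},{"dx":0,"dy":6,"dz":0,"spin":0,"grip":1.5},{"dx":0,"dy":7.5,"dz":0,"spin":0,"grip":1.5},{"dx":0,"dy":8,"dz":0,"spin":0,"grip":1.5},{"dx":0,"dy":8,"dz":0,"spin":0,"grip":1.5}]' 60
python3 -m jog '[{"dx":0,"dy":0.2,"dz":0,"spin":0,"grip":1.5},{"dx":0,"dy":0.4,"dz":0,"spin":0,"grip":1.5},{"dx":0,"dy":0.4,"dz":0,"spin":0,"grip":1.5}]' 60
```

```text
clock: 20.02
eef_pos: [474.6, -288.5, 117.4]
eef_rot: [-1.571, 0.0, -0.601]
wrist_force: [0.2, 0.1, -1.9]
finger_gap: 19.8
clock: 20.9
eef_pos: [474.6, -289.0, 37.3]
eef_rot: [-1.571, 0.0, -0.601]
wrist_force: [0.4, -0.1, -2.2]
finger_gap: 19.3
clock: 21.28
eef_pos: [474.6, -289.0, 33.5]
eef_rot: [-1.571, -0.0, -0.601]
wrist_force: [-0.6, -0.2, -2.9]
finger_gap: 19.3
```

```bash
python3 -m jog '[{"dx":0,"dy":0.2,"dz":0,"spin":0,"grip":1.5},{"dx":0,"dy":0.4,"dz":0,"spin":0,"grip":1.5},{"dx":0,"dy":0.4,"dz":0,"spin":0,"grip":1.5}]' 25
python3 -m jog '[{"dx":0,"dy":0.2,"dz":0,"spin":0,"grip":1.5},{"dx":0,"dy":0.4,"dz":0,"spin":0,"grip":1.5},{"dx":0,"dy":0.4,"dz":0,"spin":0,"grip":1.5}]' 15
python3 -m jog '[{"dx":0,"dy":0.2,"dz":0,"spin":0,"grip":1.5},{"dx":0,"dy":0.4,"dz":0,"spin":0,"grip":1.5},{"dx":0,"dy":0.4,"dz":0,"spin":0,"grip":1.5}]' 15
```

```text
clock: 21.65
eef_pos: [474.5, -288.9, 29.3]
eef_rot: [-1.571, 0.0, -0.601]
wrist_force: [0.4, -0.7, -3.2]
finger_gap: 19.9
clock: 22.02
eef_pos: [474.5, -288.9, 25.2]
eef_rot: [-1.571, 0.0, -0.601]
wrist_force: [1.6, -0.3, -3.5]
finger_gap: 19.9
clock: 22.4
eef_pos: [474.7, -289.3, 22.0]
eef_rot: [-1.571, -0.001, -0.601]
wrist_force: [-3.5, -0.0, 3.9]
finger_gap: 19.9
```

```bash
python3 -m jog '[{"dx":0,"dy":0.1,"dz":0,"spin":0,"grip":1.5},{"dx":0,"dy":0.1,"dz":0,"spin":0,"grip":1.5},{"dx":0,"dy":0.1,"dz":0,"spin":0,"grip":1.5},{"dx":0,"dy":0.1,"dz":0,"spin":0,"grip":1.5}]' 5
python3 -m jog '[{"dx":0,"dy":0,"dz":0,"spin":0,"grip":2.6},{"dx":0,"dy":0,"dz":0,"spin":0,"grip":5},{"dx":0,"dy":0,"dz":0,"spin":0,"grip":5},{"dx":0,"dy":0,"dz":0,"spin":0,"grip":5},{"dx":0,"dy":-3,"dz":0,"spin":0,"grip":5},{"dx":0,"dy":-8,"dz":0,"spin":0,"grip":5},{"dx":0,"dy":-13,"dz":0,"spin":0,"grip":5},{"dx":0,"dy":-18,"dz":0,"spin":0,"grip":5},{"dx":0,"dy":-18,"dz":0,"spin":0,"grip":5},{"dx":0,"dy":-18,"dz":0,"spin":0,"grip":5}]' 5
python3 sa.py s8
python3 - <<'E'
from h import *
c=load('s8'); g=lambda i:cv2.cvtColor(load(i)['color'],cv2.COLOR_RGB2GRAY)
r=cv2.matchTemplate(g('s8'),g('s0' if 0 else 'scene0')[278:332,190:262],cv2.TM_CCOEFF_NORMED); print('dispenser vs start (190,278):',cv2.minMaxLoc(r))
# saucer/others moved?
for n,(u0,u1,v0,v1) in dict(saucer=(318,378,228,278),tin=(222,258,225,258),pumice=(265,306,198,228),tumbler=(325,358,133,178),nail=(225,268,355,402),bottle=(385,415,150,205),brush=(358,410,192,232)).items():
    r=cv2.matchTemplate(g('s8'),g('scene0')[v0:v1,u0:u1],cv2.TM_CCOEFF_NORMED); print(n,(u0,v0),cv2.minMaxLoc(r)[1::2])
E
```

```text
clock: 22.9
eef_pos: [474.8, -289.5, 21.2]
eef_rot: [-1.571, -0.001, -0.601]
wrist_force: [-3.0, -0.6, 5.8]
finger_gap: 19.9
clock: 24.15
eef_pos: [474.3, -288.8, 199.5]
eef_rot: [-1.571, 0.001, -0.601]
wrist_force: [0.5, -0.5, -1.2]
finger_gap: 50.0
blob [341.4 255.9] area 540 [681.  68.  48.] rgb [139. 137. 128.]
t 24.2 [ 474.1 -288.7  199. ] [-0.6  0.  -0.1] 50.0
dispenser vs start (190,278): (-0.498112291097641, 0.8496760725975037, (270, 47), (191, 277))
saucer (318, 228) (0.7070932984352112, (318, 228))
tin (222, 225) (0.9962195754051208, (222, 225))
pumice (265, 198) (0.9969916939735413, (265, 198))
tumbler (325, 133) (0.9975695013999939, (325, 133))
nail (225, 355) (0.9954833984375, (225, 355))
bottle (385, 150) (0.9960008263587952, (385, 150))
brush (358, 192) (0.9971096515655518, (358, 192))
```

```bash
python3 - <<'E'
from h import *
g=lambda i:cv2.cvtColor(load(i)['color'],cv2.COLOR_RGB2GRAY)
print(cv2.minMaxLoc(cv2.matchTemplate(g('s8'),g('s7')[244:268,340:362],cv2.TM_CCOEFF_NORMED))[1::2],'expect (340,244)')
c=load('s6')
for p in((270+383/5,190+308/5),(270+418/5,190+343/5)): q=px2w(c,*p,50); print(q.round(0),'from saucer', np.hypot(q[0]-691,q[1]-75).round(0))
ticket.sign_off()
E
```

```text
(0.9969925284385681, (340, 244)) expect (340,244)
[684.  87.  50.] from saucer 13.0
[711.  80.  50.] from saucer 20.0
the job is handed in; nothing more can be done
```

The job is done and handed in at about 24 s, and every check I made came out as wanted; the sign-off itself reported no verdict.

- **What I did:** I turned the dial about −74° to the middle window while the dispenser stood on the ledge, gripped the handle and carried it level to the basket. The tool can only turn about its own finger axis. So I rested the spout base on the basket rim, loosened the grip to 8 N and raised the handle until the dispenser pivoted to about 25°. I then levelled it on the rim, carried it back to its original spot, set it down while held (wrist force rose to about +5 N) and released it.
- **Balls and saucer:** Both balls are in the saucer, about 13 and 20 mm from its centre, and had not moved in the last picture. The saucer image matched its starting position at 0 px shift; the lower score there (0.71) is because it now holds the balls.
- **Dispenser and other things:** The dispenser is within 1 px of its starting place in the scene image, with a match score of 0.85; the turned dial and the arm's shadow probably account for that. Its uprightness was judged only from that match. The tin, pumice, tumbler, nail brush, bottle and brush all matched at 0 px shift.
- **What failed or disagreed:** One jog call was refused for missing keys and moved nothing. The top and scene cameras disagreed by about 7 mm on where the saucer was.

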